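# Match the slope of two table easels

### The job

Two table easels stand side by side for a pair of prints. Take the board that lies flat by its handle, raise it on its stiff hinge until it has the same slope as the raised board beside it, and let go so that it stays there. Leave the other board as it stands and the things on the table where they are.

Things in the scene. Friction and masses are not known exactly. Their poses are not given: they have to be found in the camera images.
- easel_a: The easel whose board lies flat, the one to raise. Built like easel_b, same yaw, 310 mm beside it (either may be left), fixed. Wooden frame 315 x 252 x 86 mm; on it a board 200 x 220 x 12 mm, hinged at the end nearest the robot. Origin on the table; the hinge axis, level with the board's underside, is 110 mm from it along -x, at z 90 mm, parallel to y. +x from hinge to handle, +z up.
- lamp_a (a point): Centre of easel_a's lamp bar, 18 x 250 x 12 mm, parallel to the hinge on two 12 mm posts 230 mm apart; 330 mm above the table, 45 mm farther along +x than the flat handle. A gripper pointing straight down at the flat handle hits it; one leaning 25 to 40 degrees, its body back over the hinge, passes.
- handle_a (a point): Middle of the handle of easel_a's board: round steel bar 12 mm thick, 100 mm long, parallel to the hinge, on an arm at each end. It lies 245 mm from the hinge along the board (45 mm past the free edge) and 35 mm from the hinge axis along the board's normal; 125 mm above the table when flat. Pinched across, it can turn between the fingers. Axes turn with the board: x from the hinge, z its normal.
- board_a (a joint): Slope of easel_a's board in rad: 0 flat, growing as the handle rises and swings back towards the hinge side, stop at 1.25. Stiff friction hinge: stays where it is left. About 6 to 10 N at the handle raises it, 1 to 4 N lowers it. Starts at 0 to 0.12.
- easel_b: The easel whose board stands raised, the one to copy. Built like easel_a, same yaw, 310 mm beside it (either may be left), fixed. Wooden frame 315 x 252 x 86 mm; on it a board 200 x 220 x 12 mm, hinged at the end nearest the robot. Origin on the table; the hinge axis, level with the board's underside, is 110 mm from it along -x, at z 90 mm, parallel to y. +x from hinge to handle, +z up.
- lamp_b (a point): Centre of easel_b's lamp bar, 18 x 250 x 12 mm, parallel to the hinge on two 12 mm posts 230 mm apart; 330 mm above the table, 45 mm farther along +x than the flat handle. A gripper pointing straight down at the flat handle hits it; one leaning 25 to 40 degrees, its body back over the hinge, passes.
- handle_b (a point): Middle of the handle of easel_b's board: round steel bar 12 mm thick, 100 mm long, parallel to the hinge, on an arm at each end. It lies 245 mm from the hinge along the board (45 mm past the free edge) and 35 mm from the hinge axis along the board's normal; 125 mm above the table when flat. Pinched across, it can turn between the fingers. Axes turn with the board: x from the hinge, z its normal.
- board_b (a joint): Slope of easel_b's board in rad: 0 flat, growing as the handle rises and swings back towards the hinge side, stop at 1.25. Stiff friction hinge: stays where it is left. Stands at 0.55 to 0.9; leave it so.
- tube_1: paint tube lying flat, 98 x 34 x 16 mm, on the table between the rails of easel_a, at the handle end; a bystander; origin at the centre of its underside
- roller: hand ink roller lying down, black handle, 185 x 80 x 36 mm, right of the easels; a bystander; origin at the centre of its underside
- pot: white pot 64 mm across, 55 mm high, on the table between the rails of easel_b, at the handle end; a bystander; origin at the centre of its underside
- scraper: flat white plastic card scraper 85 x 54 x 4 mm, on the table between the rails of easel_b, at the handle end; a bystander; origin at the centre of its underside
- tape: roll of tape lying flat, 90 mm across, 24 mm high, left of the easels; a bystander; origin at the centre of its underside
- ink: grey bottle 52 mm across, 90 mm high, left of the easels; a bystander; origin at the centre of its underside

How it is judged:
At the end, for the whole second after the job is handed in: The raised board of easel_a has the slope of easel_b's board within 5 degrees (0.087 rad) and stays there at rest by its own stiff hinge (slower than 0.02 rad/s); easel_b's board has not been moved (handle within 15 mm of its start) (angle between the z axis of handle_a and the z axis of handle_b, either way round below 0.087 rad and value of joint board_a above 0.45 rad and velocity of joint board_a between -0.02 and 0.02 rad/s and distance of handle_b from where it was at the start of the episode below 0.015 m); the robot touches nothing.
It fails at once if the other easel's board is moved (its handle by more than 15 mm) (distance of handle_b from where it was at the start of the episode above 0.015 m).
It fails at once if a thing on the table is moved by more than 30 mm (distance of any of tube_1, roller, pot, scraper, tape, ink from where it was at the start of the episode above 0.03 m).
It also fails if it takes over 42 s, if anything falls off the work surface, if the arm or the gripper's body presses on something with over 40 N, if the wrist force passes 120 N, or if a joint passes its speed limit or range.

### The arm

A 7-joint arm with a two-finger parallel gripper is mounted at the origin on the work surface. World frame = base frame: x ahead of the robot, y to its left, z up, the work surface at z = 0. Lengths are in m, angles in rad, forces in N, time in s.
With the tool pointing down it reaches from about 0.35 to 0.9 m from the base axis. Payload 8.1 kg.
Tool frame: the origin (TCP) lies at the very end of the fingers, on their centre line; the grasp point (between the pads) lies 19 mm behind it; z points along the fingers, y is the line along which they close (so a half turn about z gives the same grasp; the last joint's range is limited). The gripper opens to 92 mm and grips with 3 to 60 N. Pads are 19 mm wide; open, the fingers measure 130 mm over their backs; the gripper's body (75 mm by 190 mm) begins 47 mm behind the grasp point.
Start: joints at [1.188, 0.434, 0.025, 1.573, -0.012, 1.134, -0.075], TCP at [0.173, -0.601, 0.227] pointing down, gripper open.
Joint ranges: [-2.62, 2.62], [-0.44, 2.09], [-1.27, 1.32], [0.08, 2.57], [-1.32, 4.46], [0.12, 2], [-2.74, 2.74]. Speed limits (rad/s): [2.22, 2.22, 3.01, 3.01, 3.14, 3.14, 3.14].

### API

Orientations are given as a unit quaternion [x, y, z, w].
In Python, from rig import * gives the robot as it stands. The module is installed in compiled form; this text tells all that it offers.
- The arm moves only by the shell command python3 -m handwheel 'ROWS'. ROWS is JSON, a list of rows, each a list of 3 entries, a list of its own where there are three numbers: the finger opening in mm, from 0 to 91.8, then the shift along the world's x, y, z in mm, then the turn, a rotation vector about the world's x, y, z in degrees. In form: [[claw, [x, y, z], [ax, ay, az]], ...]. A call has 1 to 10 rows; each row shifts and turns the commanded pose from where the row before left it; what a row does not reach is not made up. A row lasts 1/8 s, in which the tool goes at most 62.5 mm and 10.7 degrees, less where a joint would pass 70% of its speed; a pose out of reach is approached as far as the arm can. A call with a gripper value outside its range is refused whole. The fingers move at their own pace and stop on an object; the grip force is fixed at half the most. Time passes only in rows, so rows that do not move let the fingers close. It gives the time, the measured TCP pose, the force, the opening and the grip force at its end, in the units of the state.
- read_state(): the state, without advancing time (a new reading comes with each control period).
- grab_frame(name): name is "scene" or "side" or "wrist"; returns a dict with "color" (400x640x3 uint8, red, green, blue), "range_z" (400x640 float32, m along the optical axis (not along the pixel's ray), 0 where there is no reading), "K" (3x3 intrinsics, pixels), "world_from_camera" (4x4, takes a point from camera to world coordinates). Camera axes: x right, y up, looking along -z (the intrinsics and any distortion apply to the point x, -y, -z); pixel columns grow to the right and rows downward; lengths in m; the calibration is good to about 2 mm. The wrist camera is an equidistant fisheye: a pixel r from the principal point sees the ray r / f radians off the axis. A picture is of the moment at which its call begins.
- sign_off(): hands the job in; it is judged then, once.
The state is a dict: "time_s": time; "joint_positions": joint angles; "joint_vel": joint speeds; "effort": joint torques, N m; "ee_pos": TCP position; "tool_rot": TCP orientation; "wrist_force": force on the tool from outside, world axes, zero at the start; "ft_torque": the same for the moment, N m; "width": finger opening in m; "finger_force": force on a finger pad.
Only numpy, scipy, OpenCV 4.12 (cv2) and the standard library are available. Lean on these libraries where they do the work, as an engineer would, in place of code of your own. Each camera call takes 0.05 s, during which the arm holds its last target. There are 200 camera calls.

## Working session

There is one attempt and no reset: what is moved stays moved. The work goes in short steps, Python scripts to look and compute and a shell command to move; the robot and the scene stay as the last step left them, time stands still between calls to the robot, and variables do not carry over. Pictures are saved under pics/ and viewed, at most 10 in all, crops included, and the job is handed in when it is done.

```bash
mkdir -p pics; cat > h.py <<'E'
from rig import *
import numpy as np, cv2
def cloud(f):
    K=f["K"];z=f["range_z"];v,u=np.mgrid[:400,:640]
    p=np.stack([(u-K[0,2])/K[0,0]*z,-(v-K[1,2])/K[1,1]*z,-z],-1)
    T=f["world_from_camera"];return p@T[:3,:3].T+T[:3,3]
E
python3 - <<'E'
from h import *
s=read_state();print(s)
for n in ("scene","side"):
    f=grab_frame(n);np.savez(n+".npz",**f);cv2.imwrite(f"pics/{n}0.png",f["color"][...,::-1]);print(f["K"],f["world_from_camera"],(f["range_z"]>0).mean())
E
```

```text
{'time_s': 0.0, 'joint_positions': array([ 1.18840147,  0.4352211 ,  0.02495377,  1.57406251, -0.01159933,
        1.13397942, -0.07507794]), 'joint_vel': array([-0.00046797, -0.00114577, -0.00044378,  0.00014415, -0.00029635,
       -0.00068659,  0.00052269]), 'effort': array([-3.36388496e-05, -6.67857170e+01,  9.85292494e-01, -3.14460218e+01,
       -6.04825420e-02,  4.31203446e-02,  1.81557480e-04]), 'ee_pos': array([ 0.17242178, -0.60023874,  0.22595928]), 'tool_rot': array([ 9.90232085e-01,  1.39426812e-01, -1.71110066e-04, -7.43310417e-04]), 'wrist_force': array([-0.18021426,  0.1465189 ,  0.31324677]), 'ft_torque': array([-0.00602422,  0.0074772 , -0.00632092]), 'finger_force': 0.0, 'width': 0.09187053986417548}
[[410.12423267   0.         317.6299732 ]
 [  0.         410.12423267 198.66041886]
 [  0.           0.           1.        ]] [[ 0.48772387 -0.64293965  0.59055401  1.31864376]
 [ 0.87291284  0.36860643 -0.31961301 -0.40985421]
 [-0.01219013  0.67138507  0.74100843  1.19697385]
 [ 0.          0.          0.          1.        ]] 0.99252734375
[[446.43210531   0.         319.69932306]
 [  0.         446.43210531 204.18732469]
 [  0.           0.           1.        ]] [[-9.75984388e-01  1.44812474e-01 -1.62738507e-01  3.09535119e-01]
 [-2.17838440e-01 -6.45560885e-01  7.31981938e-01  1.05061375e+00]
 [ 9.42500997e-04  7.49853647e-01  6.61603069e-01  1.13422214e+00]
 [ 0.00000000e+00  0.00000000e+00  0.00000000e+00  1.00000000e+00]] 0.99610546875
```

View pics/scene0.png

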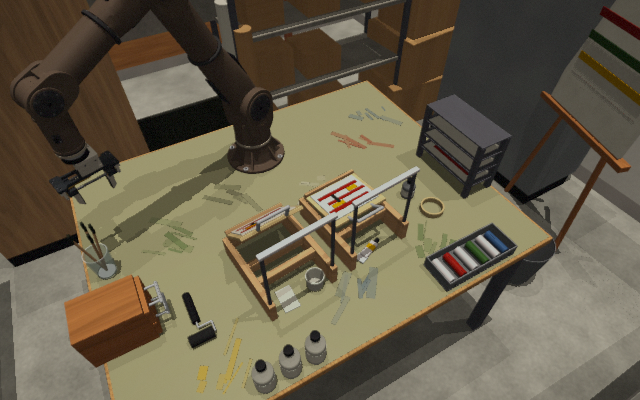

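View pics/side0.png

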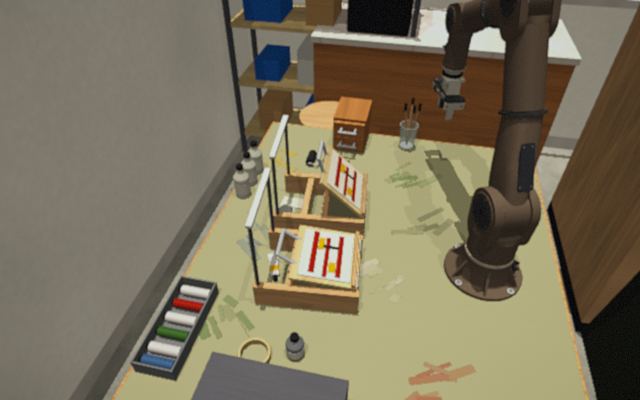

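The scene view shows the flat board (easel_a) at about (345,193), the raised one (easel_b) at about (262,222), and the lamp bars running from (262,255) to (417,172). In the side view the flat board is at (327,255), the raised board at (346,182) and handle_a at about (277,250).

```bash
cat > m.py <<'E'
from h import *
def plane(P):
    for _ in range(6):
        c=P.mean(0);n=np.linalg.svd(P-c,full_matrices=False)[2][2];n*=np.sign(n[2])
        d=(P-c)@n;P=P[abs(d)<max(.004,1.5*d.std()*0+.004)] if _ else P[abs(d)<.012]
    return c,n,len(P)
if __name__=="__main__":
  L=[]
  for n in ("scene","side"):
    f=dict(np.load(n+".npz"));C=cloud(f);np.save(n+"C.npy",C)
    m=(abs(C[...,2]-.333)<.012)&(C[...,0]>.4)&(C[...,0]<1.1)&(abs(C[...,1])<.5)
    k,lab,st,_=cv2.connectedComponentsWithStats(m.astype(np.uint8))
    for i in range(1,k):
        if st[i,4]>40:
            P=C[lab==i];r=cv2.minAreaRect((P[:,:2]*1000).astype(np.float32));print(n,st[i],r,P[:,2].mean())
  C=np.load("sideC.npy")
  for nm,(u0,u1,v0,v1) in dict(a=(308,350,235,280),b=(335,358,165,205)).items():
    P=C[v0:v1,u0:u1].reshape(-1,3);c,nn,k=plane(P);print(nm,c,nn,k,len(P),"tilt",np.arccos(nn[2]),"az",np.degrees(np.arctan2(-nn[1],-nn[0])))
E
python3 m.py
python3 - <<'E'
import cv2
a=cv2.imread("pics/side0.png")[130:320,220:400]
cv2.imwrite("pics/side_c.png",cv2.resize(a,None,fx=3,fy=3,interpolation=cv2.INTER_CUBIC))
E
```

```text
scene [352 166  68  42 517] ((684.6148071289062, 163.26980590820312), (22.131933212280273, 252.1963348388672), 5.995286464691162) 0.3358196673367724
scene [256 211  82  51 695] ((717.5479125976562, -144.7896728515625), (21.241952896118164, 250.82705688476562), 6.370694160461426) 0.33586380082423584
side [269 115  19  45 277] ((713.2813720703125, -143.5908203125), (18.818880081176758, 254.949951171875), 5.9249701499938965) 0.33401740322835644
side [245 168  26  61 454] ((680.8944702148438, 165.32371520996094), (18.256006240844727, 251.63877868652344), 6.147661209106445) 0.3343469681876401
a [0.47960502 0.15347823 0.11515537] [-0.16321347 -0.05419121  0.98510135] 462 1890 tilt 0.1728339596730732 az 18.36753770891869
b [ 0.48287276 -0.14298632  0.167345  ] [-0.80932069 -0.09641305  0.57940016] 129 920 tilt 0.9528037924820644 az 6.79353625391472
```

View pics/side_c.png

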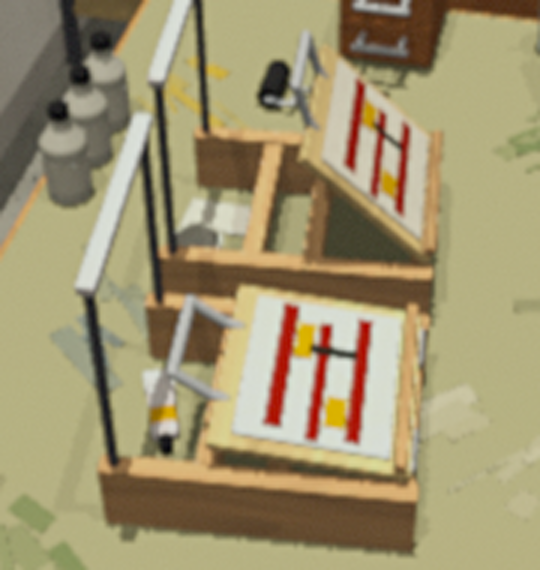

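Crop (3x): handle_a bar runs from (190,300) to (175,375), board_a is nearly flat with a tube below the handle, and board_b is raised.

```bash
cat > t.py <<'E'
from h import *
yaw=np.radians(6.05);X=np.array([np.cos(yaw),np.sin(yaw),0]);Y=np.array([-X[1],X[0],0])
LA=np.array([.6828,.1643,0]);LB=np.array([.7154,-.1442,0])
# keep separation 310 mm along Y, shared x
M=(LA+LB)/2;HA=M+.155*Y-.29*X;HB=M-.155*Y-.29*X
def loc(C,H): D=C-H;return np.stack([D@X,D@Y,C[...,2]-.09],-1)
def slope(C,H,lo=-.1,hi=1.2):
    "angle of board's top face (12 mm above the hinge plane) from points of the board"
    L=loc(C,H).reshape(-1,3);L=L[abs(L[:,1])<.085]
    best=None
    for t in np.arange(lo,hi,.005):
        s=L[:,0]*np.cos(t)+L[:,2]*np.sin(t);n=-L[:,0]*np.sin(t)+L[:,2]*np.cos(t)
        k=(s>.03)&(s<.185)&(abs(n-.013)<.005)
        if best is None or k.sum()>best[0]: best=(k.sum(),t,k)
    Q=L[best[2]];p=np.polyfit(Q[:,0],Q[:,2],1);r=np.polyfit(Q[:,2],Q[:,0],1)
    c=Q[:,[0,2]]-Q[:,[0,2]].mean(0);v=np.linalg.svd(c,full_matrices=False)[2][0];v*=np.sign(v[0])
    t=np.arctan2(v[1],v[0]);off=(-Q[:,0]*np.sin(t)+Q[:,2]*np.cos(t)).mean()
    return best[0],best[1],t,off
def handle(C,H,t):
    "points near the expected handle"
    L=loc(C,H);c=.245*np.array([np.cos(t),0,np.sin(t)])+.035*np.array([-np.sin(t),0,np.cos(t)])
    s=L-c;k=(np.hypot(s[...,0],s[...,2])<.018)&(abs(s[...,1])<.06)
    return k.sum(),np.median(s[k],0),c
if __name__=="__main__":
    print("HA",HA,"HB",HB)
    for n in ("scene","side"):
        C=np.load(n+"C.npy")
        for nm,H in (("a",HA),("b",HB)):
            r=slope(C,H);print(n,nm,r,handle(C,H,r[2]))
            c=handle(C,H,r[2])[2];print("   handle world",H+c[0]*X+[0,0,.09+c[2]])
E
python3 t.py
```

```text
HA [0.39437879 0.13362177 0.        ] HB [ 0.42705164 -0.17465163  0.        ]
scene a (np.int64(1110), np.float64(0.1450000000000002), np.float64(0.11947221500712916), np.float64(0.016362617682432436)) (np.int64(116), array([ 0.00328677, -0.00088555,  0.00467787]), array([0.23908197, 0.        , 0.06395162]))
   handle world [0.63212915 0.15882012 0.15395162]
scene b (np.int64(266), np.float64(0.7600000000000008), np.float64(0.7473252381212321), np.float64(0.017259091230719677)) (np.int64(174), array([ 0.00117917, -0.00413912,  0.00728953]), array([0.15592105, 0.        , 0.19219424]))
   handle world [ 0.58210425 -0.15821812  0.28219424]
side a (np.int64(2023), np.float64(0.1250000000000002), np.float64(0.11347886844220664), np.float64(0.014770339369605834)) (np.int64(139), array([-0.00392093,  0.01101619,  0.00352101]), array([0.23946096, 0.        , 0.06251758]))
   handle world [0.63250602 0.15886007 0.15251758]
side b (np.int64(1016), np.float64(0.7800000000000008), np.float64(0.7562668152494657), np.float64(0.016058567801260346)) (np.int64(95), array([-0.00410632,  0.01398764,  0.00353276]), array([0.15419632, 0.        , 0.19358072]))
   handle world [ 0.58038913 -0.1583999   0.28358072]
```

```bash
python3 -m handwheel '[[40,[0,0,55],[0,0,0]],[40,[20,0,55],[0,0,0]],[40,[40,30,50],[0,0,8]],[40,[40,40,40],[0,0,8]],[40,[40,45,30],[0,0,8]],[40,[40,50,20],[0,0,8]],[40,[30,55,0],[0,0,8]],[40,[20,55,0],[0,0,8]],[40,[10,55,0],[0,0,8]],[40,[0,55,0],[0,0,8]]]'
python3 -m handwheel '[[40,[0,55,0],[0,0,8]],[40,[0,55,0],[0,0,8]],[40,[0,55,0],[0,0,0]],[40,[0,55,0],[0,0,0]],[40,[5,55,0],[0,0,0]],[40,[5,50,0],[0.9,-8.2,0]],[40,[5,50,0],[0.9,-8.2,0]],[40,[5,40,0],[0.9,-8.2,0]],[40,[5,0,0],[0.9,-8.2,0]],[40,[0,0,0],[0,0,0]]]'
cat > g.py <<'E'
from t import *
from scipy.spatial.transform import Rotation as R
import sys
def goto(p,l):
    s=read_state();l=np.radians(l);Z=np.array([0,0,1.]);T=R.from_matrix(np.c_[Y,np.cos(l)*X+np.sin(l)*Z,np.sin(l)*X-np.cos(l)*Z])
    print("t",s["time_s"],"shift",((p-s["ee_pos"])*1000).round(1),"turn",(T*R.from_quat(s["tool_rot"]).inv()).as_rotvec(degrees=True).round(1),"q",s["joint_positions"].round(2),"F",s["wrist_force"].round(1),"w",s["width"])
def tcp(t,l,d=.019,H=HA):
    l=np.radians(l);c=handle(np.zeros((1,1,3)),H,t)[2] if 0 else .245*np.array([np.cos(t),0,np.sin(t)])+.035*np.array([-np.sin(t),0,np.cos(t)])
    h=H+c[0]*X+np.array([0,0,.09+c[2]]);return h+d*(np.sin(l)*X-np.cos(l)*np.array([0,0,1]))
E
python3 -c "
from g import *
goto(tcp(.115,33,-.2),33);goto(tcp(.115,33,-.1),33);goto(tcp(.115,33),33)"
```

```text
time_s: 1.35
ee_pos: [0.3987, -0.2276, 0.463]
tool_rot: [0.764, 0.645, -0.0, -0.0]
wrist_force: [0.7, 0.1, 0.7]
width: 0.0401
finger_force: 0.0
time_s: 2.6
ee_pos: [0.4211, 0.1848, 0.4623]
tool_rot: [0.641, 0.713, 0.211, 0.19]
wrist_force: [0.9, -0.7, 0.3]
width: 0.0399
finger_force: 0.0
t 2.6 shift [ 103.   -37.5 -141.7] turn [ 0.1 -0.  -0. ] q [ 0.37 -0.34 -0.76  1.89 -0.07  0.95 -0.3 ] F [ 0.9 -0.7  0.3] w 0.03989184086876938
t 2.6 shift [ 157.2  -31.7 -225.5] turn [ 0.1 -0.  -0. ] q [ 0.37 -0.34 -0.76  1.89 -0.07  0.95 -0.3 ] F [ 0.9 -0.7  0.3] w 0.03989184086876938
t 2.6 shift [ 221.6  -24.9 -325.3] turn [ 0.1 -0.  -0. ] q [ 0.37 -0.34 -0.76  1.89 -0.07  0.95 -0.3 ] F [ 0.9 -0.7  0.3] w 0.03989184086876938
```

```bash
python3 -m handwheel '[[40,[26,-9,-35],[0,0,0]],[40,[26,-9,-35],[0,0,0]],[40,[26,-9,-35],[0,0,0]],[40,[25,-10,-37],[0,0,0]],[40,[18,2,-28],[0,0,0]],[40,[18,2,-28],[0,0,0]],[40,[18,2,-28],[0,0,0]],[40,[0,0,0],[0,0,0]]]'
python3 - <<'E'
from g import *
goto(tcp(.115,33),33)
out=[]
for n in("side","wrist"):
    f=grab_frame(n);c=f["color"][...,::-1]
    out.append(c[100:300,150:470] if n=="side" else c[::2,::2])
    if n=="side":
        C=cloud(f);np.save("side1C.npy",C);print(slope(C,HA),slope(C,HB))
cv2.imwrite("pics/p1.png",cv2.resize(np.vstack(out),None,fx=1.5,fy=1.5,interpolation=cv2.INTER_CUBIC))
E
```

```text
time_s: 3.6
ee_pos: [0.5816, 0.1527, 0.2345]
tool_rot: [0.643, 0.712, 0.21, 0.187]
wrist_force: [0.2, -0.2, 0.8]
width: 0.0402
finger_force: 0.0
t 3.6 shift [ 61.1   7.2 -97.6] turn [-0.1 -0.4  0.2] q [ 0.33  0.25 -0.91  2.09  0.92  0.53 -1.15] F [ 0.2 -0.2  0.8] w 0.04023430629109038
(np.int64(2007), np.float64(0.1300000000000002), np.float64(0.11569391698642824), np.float64(0.014682496279465296)) (np.int64(261), np.float64(0.7750000000000008), np.float64(0.7501698693611943), np.float64(0.016097764901697762))
```

View pics/p1.png

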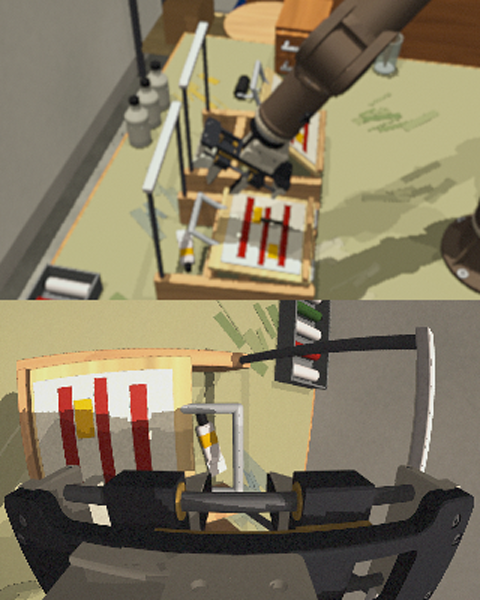

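The wrist view (lower half) shows the handle bar running from (240,405) to (240,490), centred between the fingertips at x≈205 and 275, with the lamp bar well clear on the right. Before going down I'll check the clearance between the forearm and board_b.

```bash
python3 - <<'E'
from g import *
f=grab_frame("scene")
for C in (np.load("side1C.npy"),cloud(f)):
    L=loc(C,HB);k=(abs(L[...,1])<.14)&(L[...,0]>-.06)&(L[...,0]<.3)
    # distance of arm points above the board b's plane/handle
    P=L[k];n=-P[:,0]*np.sin(.75)+P[:,2]*np.cos(.75)
    Q=P[(n>.06)&(P[:,2]>.02)&~((abs(P[:,2]-.24)<.015)&(P[:,0]>.26))]
    print(len(Q),Q.min(0) if len(Q) else 0, Q[:,2].min() if len(Q) else 0, np.percentile(n[(n>.06)&(P[:,2]>.02)],[0,5,50]))
    h=np.array([.155,0,.193]);d=np.hypot(Q[:,0]-h[0],Q[:,2]-h[2]);i=d.argmin();print(d[i],Q[i])
E
```

```text
Traceback (most recent call last):
IndexError: index -1 is out of bounds for axis 0 with size 0
```

No part of the arm is above easel_b, so I'll descend and close.

```bash
python3 -m handwheel '[[40,[15,2,-24],[0,0,0]],[40,[15,2,-24],[0,0,0]],[40,[15,2,-24],[0,0,0]],[40,[13,1,-20],[0,-0.4,0.2]],[40,[0,0,0],[0,0,0]]]'
python3 -c "
from g import *
goto(tcp(.115,33),33)"
```

```text
time_s: 4.38
ee_pos: [0.6388, 0.1603, 0.1457]
tool_rot: [0.64, 0.713, 0.214, 0.192]
wrist_force: [-0.1, -1.0, 0.2]
width: 0.0398
finger_force: 0.0
t 4.375 shift [ 3.9 -0.4 -8.7] turn [-0.1  0.4 -0.1] q [ 0.12  0.45 -0.7   2.09  1.38  0.48 -1.54] F [-0.1 -1.   0.2] w 0.03982612311630032
```

```bash
python3 -m handwheel '[[40,[4,0,-8],[0,0,0]],[20,[0,0,0],[0,0,0]],[0,[0,0,0],[0,0,0]],[0,[0,0,0],[0,0,0]],[0,[0,0,0],[0,0,0]],[0,[0,0,0],[0,0,0]]]'
python3 - <<'E'
from g import *
goto(tcp(.115,33),33)
p0=tcp(.115,33)
for t in np.arange(.215,.85,.1): print(round(t,3),((tcp(t,33)-p0)*1000).round(1))
E
```

```text
time_s: 5.12
ee_pos: [0.643, 0.1612, 0.1382]
tool_rot: [0.639, 0.713, 0.215, 0.192]
wrist_force: [1.3, 0.1, 3.0]
width: 0.0112
finger_force: 30.0
t 5.125 shift [-0.3 -1.3 -1.3] turn [-0.1  0.5 -0.2] q [ 0.11  0.47 -0.69  2.09  1.41  0.47 -1.58] F [1.3 0.1 3. ] w 0.011166967980828313
0.215 [-7.4 -0.8 23.6]
0.315 [-17.2  -1.8  46.3]
0.415 [-29.1  -3.1  67.9]
0.515 [-43.1  -4.6  88.2]
0.615 [-59.1  -6.3 107.1]
0.715 [-76.9  -8.1 124.2]
0.815 [-96.3 -10.2 139.4]
```

```bash
python3 -m handwheel '[[0,[-3,0,12],[0,0,0]],[0,[-4,-1,12],[0,0,0]],[0,[-5,-0.5,11.5],[0,0,0]],[0,[-5,-0.5,11],[0,0,0]],[0,[-6,-0.5,11],[0,0,0]],[0,[-6,-0.5,10.5],[0,0,0]],[0,[-7,-1,10],[0,0,0]],[0,[-7,-0.5,10],[0,0,0]],[0,[0,0,0],[0,0,0]]]'
python3 - <<'E'
from g import *
goto(tcp(.515,33),33)
f=grab_frame("side");C=cloud(f);print(slope(C,HA),slope(C,HB))
E
```

```text
time_s: 6.25
ee_pos: [0.5998, 0.1567, 0.2266]
tool_rot: [0.639, 0.713, 0.215, 0.192]
wrist_force: [2.7, -0.2, 4.1]
width: 0.011
finger_force: 30.0
t 6.25 shift [-0.3 -1.4 -1.4] turn [-0.1  0.5 -0.2] q [ 0.27  0.29 -0.85  2.08  1.    0.51 -1.2 ] F [ 2.7 -0.2  4.1] w 0.010964257402602815
(np.int64(1726), np.float64(0.5200000000000006), np.float64(0.5027037510987856), np.float64(0.015435406438188776)) (np.int64(301), np.float64(0.7800000000000008), np.float64(0.7542971444586579), np.float64(0.016042446339214988))
```

```bash
python3 -m handwheel '[[0,[-8,-1,9.5],[0,0,0]],[0,[-8,-1,9.5],[0,0,0]],[0,[-8.5,-1,9],[0,0,0]],[0,[-9,-1,8],[0,0,0]],[0,[-8,-0.5,6.5],[0,0,0]],[0,[0,0,0],[0,0,0]],[0,[0,0,0],[0,0,0]]]'
cat > sl.py <<'E'
from g import *
goto(tcp(.755,33),33)
for n in("side","scene"):
    f=grab_frame(n);C=cloud(f);print(slope(C,HA),slope(C,HB))
E
python3 sl.py
```

```text
time_s: 7.18
ee_pos: [0.5593, 0.1524, 0.2692]
tool_rot: [0.639, 0.713, 0.216, 0.192]
wrist_force: [3.2, -1.0, 7.0]
width: 0.0114
finger_force: 30.0
t 7.175 shift [-1.  -1.5 -1.8] turn [-0.2  0.5 -0.2] q [ 0.41  0.16 -0.97  2.09  0.75  0.53 -0.99] F [ 3.2 -1.   7. ] w 0.011351550197650667
(np.int64(1629), np.float64(0.7550000000000008), np.float64(0.7374369864935872), np.float64(0.01564655379629777)) (np.int64(199), np.float64(0.7650000000000008), np.float64(0.7507663384002343), np.float64(0.015628780526717206))
(np.int64(243), np.float64(0.7450000000000008), np.float64(0.7308648420818961), np.float64(0.0171353472341663)) (np.int64(266), np.float64(0.7600000000000008), np.float64(0.7491066812457813), np.float64(0.017072921318520805))
```

```bash
python3 -m handwheel '[[0,[-3,0,2.5],[0,0,0]],[0,[0,0,0],[0,0,0]],[0,[0,0,0],[0,0,0]],[36,[0,0,0],[0,0,0]],[36,[0,0,0],[0,0,0]],[36,[0,0,0],[0,0,0]],[36,[0,0,0],[0,0,0]]]'; python3 sl.py
```

```text
time_s: 8.15
ee_pos: [0.5546, 0.1522, 0.2702]
tool_rot: [0.639, 0.713, 0.214, 0.191]
wrist_force: [-0.7, 0.9, -1.2]
width: 0.0359
finger_force: 0.0
t 8.15 shift [ 3.7 -1.2 -2.7] turn [-0.1  0.3 -0.2] q [ 0.42  0.15 -0.98  2.09  0.73  0.53 -0.98] F [-0.7  0.9 -1.2] w 0.03590006346646068
(np.int64(1582), np.float64(0.7700000000000008), np.float64(0.7522553221364657), np.float64(0.01564993546384268)) (np.int64(204), np.float64(0.7700000000000008), np.float64(0.7482582263873205), np.float64(0.015943909025178716))
(np.int64(214), np.float64(0.7600000000000008), np.float64(0.7472252565257901), np.float64(0.016908305001719408)) (np.int64(266), np.float64(0.7600000000000008), np.float64(0.7480357012590717), np.float64(0.017186551061022255))
```

The slopes match, so I'll retract along the tool axis.

```bash
python3 -m handwheel '[[36,[-11,-1,17],[0,0,0]],[36,[-11,-1,17],[0,0,0]],[36,[-16,-2,25],[0,0,0]],[36,[-22,-2,34],[0,0,0]],[36,[-22,-2,34],[0,0,0]],[36,[-22,-2,34],[0,0,0]],[36,[0,0,0],[0,0,0]],[36,[0,0,0],[0,0,0]],[36,[0,0,0],[0,0,0]]]'; python3 sl.py; python3 -c "
from h import *
cv2.imwrite('pics/end.png',grab_frame('scene')['color'][...,::-1])"
```

```text
time_s: 9.38
ee_pos: [0.4507, 0.1419, 0.4302]
tool_rot: [0.64, 0.713, 0.214, 0.19]
wrist_force: [-0.7, -0.7, 0.2]
width: 0.0362
finger_force: 0.0
t 9.375 shift [ 107.5    9.1 -162.7] turn [-0.1  0.3 -0.2] q [ 0.54 -0.32 -0.78  1.96 -0.18  0.84 -0.09] F [-0.7 -0.7  0.2] w 0.03617800150923745
(np.int64(1665), np.float64(0.7650000000000008), np.float64(0.7481512922434449), np.float64(0.016048787036946274)) (np.int64(837), np.float64(0.7750000000000008), np.float64(0.7522132165498998), np.float64(0.016440749967907255))
(np.int64(237), np.float64(0.7600000000000008), np.float64(0.7443838898400288), np.float64(0.017232525407050597)) (np.int64(265), np.float64(0.7600000000000008), np.float64(0.7486085600636948), np.float64(0.017093147121845568))
```

View pics/end.png

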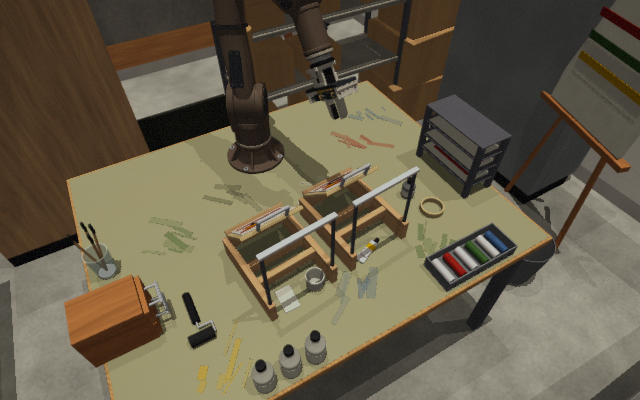

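Both boards now stand at the same slope (about (262,222) and (338,182)). The gripper is clear at (335,90), and the bystanders are where they were.

```bash
python3 -c "
from rig import *
print(sign_off())"
```

```text
the job is handed in; nothing more can be done
None
```

Easel_a's board now stands by itself at about 0.75 rad, within about 0.005 rad of easel_b's by camera measurement; the gripper is clear, nothing else appeared to move, and the job was handed in at about 9.5 s (no verdict was returned).

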